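# Clamp the facetting handpiece in the bench cradle

### The job

Clamp the facetting handpiece in the bench cradle so that its stone can be inspected: lay it in the V of the cradle with its wooden ring in the slot between the two cheeks and its stone end over the thick cheek. Then swing the clamp arm fully across over the barrel, push the knob down and turn it clockwise to its stop so that the screw catches and stays down on the barrel, and let go. Leave the other things on the bench where they are.

Things in the scene. Friction and masses are not known exactly. Their poses are not given: they have to be found in the camera images.
- cradle: grey cradle fixed to the bench: base 104x68x10 mm, two dark cheeks 46 mm wide, tops 39.5 mm up, with a 90-degree V 24 mm wide at the mouth. Origin on the bench under the V; y along the V, x across it, z up. Thick cheek y=-21..-5 mm, thin one y=+9..+17; base ends at y=+24, so nothing lies under the barrel beyond. Pivot post of the swing arm at x=+55, y=-13 mm.
- cradle_seat (a point): where the centre of the handpiece's wooden ring belongs: on the seated barrel's centre line, 41 mm above the bench, in the middle of the 14 mm slot between the cheeks. Axes as the cradle's: the seated handpiece lies along y, its stone end towards -y (over the thick cheek), its black wheel towards +y.
- handpiece_ring (a point): loose facetting handpiece (about 0.21 kg): centre of its light wooden ring (41 mm across, 7 mm thick), on the centre line of the barrel (19 mm across, 106 mm long, slimmer towards the stone). A black wheel (38 mm across) sits 50 mm from the ring, at the back end. It lies on ring and wheel, this point 20 mm up, and can roll. y: along the barrel, stone end to wheel end; x, z turn as it rolls.
- handpiece_grip (a point): point on the handpiece's centre line between wooden ring and wheel, 32 mm from the ring's centre towards the wheel: bare barrel of 19 mm diameter, free from 15 mm before to 16 mm beyond this point even when seated in the cradle; good to grasp. Axes as handpiece_ring.
- handpiece_stone (a point): point on the handpiece's centre line near its stone end, 52 mm from the ring's centre. Axes as handpiece_ring.
- clamp_arm (a joint): angle of the swing arm about the pivot post: 0 = closed, straight across the V, its screw over the barrel at the middle of the thick cheek, against a stop; grows counter-clockwise seen from above as it opens, to 2.1 rad. Starts open by 1.5 to 1.9, on the +x, -y side of the cradle. Stays where left (friction 0.04 N m); push or lead it round.
- swing_end (a point): far end of the swing arm, on the clamp screw's axis, 55 mm from the pivot axis, 71 mm above the bench. The arm is a grey bar 18 mm wide, 66 to 76 mm above the bench; its end boss is 29 mm across, 64.5 to 80 mm up, with a brass bush to 82.5 mm. Axes turn with the arm: +x points to the pivot, z up.
- plunger (a joint): how far the clamp screw is pushed down, m: 0 = up (return spring, 2.4 N there, 5 N when down), 0.0115 = limit. The nose below it clears the seated barrel by 7 mm at 0; it is sprung too and adds 1 to 7 N after it touches.
- knob (a joint): turn of the screw's knob against the arm, rad: 0 = released (bar in line with the arm), clockwise from above positive, stop at 1.45 (bar about square to the arm); starts at 0 to 0.1. The thread catches only when the knob is pushed down 7.5 to 9 mm before it is turned beyond 0.1; turned clockwise then, it is drawn on to about 8.7 mm and holds. Not pushed, it turns idly; let go too soon, it springs up.
- knob_grip (a point): grasp point on the knob's grip bar, on the screw's axis, 116 mm above the bench when up; the bar is black, 38 mm long, 11 mm wide, 22 mm high, its top 9 mm above this point. Axes turn with the knob: x along the bar, y across its 11 mm, z up. Highest part of the clamp.
- nose: rubber nose, 10 mm across, at the lower end of the clamp screw, which presses on the barrel; its underside is 57.5 mm above the bench when up. Origin on the screw's axis at bench height when up; moves with the screw.
- dop_stick_1: thin wooden dop stick, 12x122x12 mm, lying on the bench between the two work places; to be left alone; origin at the centre of its underside
- tweezers: steel tweezers, 13x124x10 mm, lying beside the dop stick; to be left alone; origin at the centre of its underside
- loupe: small folding metal loupe, 25x47x17 mm, at the back of the free space; to be left alone; origin at the centre of its underside
- gem_box_1: round clear gem box, 44 mm across, 20 mm high, left of the work places; to be left alone; origin at the centre of its underside
- gem_box_2: smaller round clear gem box, 38 mm across, 20 mm high, beside the other; to be left alone; origin at the centre of its underside
- caliper: steel caliper, 178 mm long, 6 mm thick, lying along the right end of the bench; to be left alone; origin at the centre of its underside
- whetstone: two-layer dressing stone, 34x90x21 mm, far left; to be left alone; origin at the centre of its underside

How it is judged (in metres and radians):
On the way, in this order (a step that is already met when the one before it is completed fails the run):
1. the handpiece lies in both cheeks of the cradle, ring in the slot, stone end over the thick cheek (distance between handpiece_ring and cradle_seat below 0.006 m and angle between the y axis of handpiece_ring and the y axis of cradle_seat, either way round below 0.07 rad and y of handpiece_stone in the frame of cradle_seat below -0.03 m), for 0.2 s.
2. the arm is swung across over the seated handpiece (all of step 1 and value of joint clamp_arm below 0.1 rad), for 0.2 s.
At the end, for the whole second after the job is handed in: Handpiece in the V (ring centre within 6 mm of its seat, aligned within 4 degrees, stone end over the thick cheek) and at rest; arm within 0.1 rad of closed; knob turned past 1.1 rad and staying down more than 7 mm by itself; nose pressing on the handpiece with more than 1.5 N (all of step 2 and value of joint knob above 1.1 rad and value of joint plunger above 0.007 m and contact force between nose and handpiece above 1.5 N and linear speed of handpiece below 0.02 m/s); the robot touches nothing.
It fails at once if another thing on the bench was moved by more than 30 mm (distance of any of dop_stick_1, tweezers, loupe, gem_box_1, gem_box_2, caliper, whetstone from where it was at the start of the episode above 0.03 m).
It also fails if it takes over 72 s, if anything falls off the work surface, if the arm or the gripper's body presses on something with over 40 N, if the wrist force passes 120 N, or if a joint passes its speed limit or range.

### The arm

A 7-joint arm with a two-finger parallel gripper is mounted at the origin on a cart in front of the work surface, level with it; the furniture and walls round the work are solid. World frame = base frame: x ahead of the robot, y to its left, z up, the work surface at z = 0. Lengths are in mm, angles in rad, forces in N, time in s.
With the tool pointing down it reaches from about 400 to 875 mm from the base axis. Payload 4.4 kg.
Tool frame: the origin (TCP) lies on the centre line of the jaws, within the pads' length; the fingertips stand 25 mm ahead of it and the grasp point (between the pads) lies 6 mm ahead of it (ctrl.finger_overhang is the distance from the TCP to the fingertips, in mm); z points along the fingers, y is the line along which they close (so a half turn about z gives the same grasp; the last joint's range is limited). The gripper opens to 85 mm and grips with 20 to 120 N. Pads are 22 mm wide; open, the fingers measure 114 mm over their backs; the gripper's body (76 mm by 85 mm) begins 54 mm behind the grasp point. The pads swing forward as they close: fully open they stand 13 mm farther back than shut.
Start: joints at [1.122, 0.628, 0.038, 1.517, -0.027, 0.996, -0.02], TCP at [242.815, -602.958, 256.313] pointing down, gripper open.
Joint ranges: [-3.06, 3.06], [-0.37, 2.12], [-1.25, 1.32], [0.18, 2.47], [-1.1, 4.24], [0.23, 1.98], [-2.94, 2.94]. Speed limits (rad/s): [2.57, 2.57, 3.14, 3.14, 3.14, 3.14, 3.14].

### API

Orientations are given as [roll, pitch, yaw] about the fixed x, y, z axes, in that order (R = Rz(yaw) Ry(pitch) Rx(roll)).
In Python, from cell import ctrl gives the robot as it stands. The module is installed in compiled form; this text tells all that it offers.
- The arm moves only by the tool play_rows, never from a script. Its argument "targets" is a list of rows, each a list of 5 numbers: the closure, from 0 (fully open) to 1 (shut), then the shift along the tool's x, y, z in cm, then the turn about the tool's z in degrees. In form: [[gripper, dx, dy, dz, spin], ...]. A call has 1 to 10 rows; each row is the pose to reach, as a shift and turn from the pose commanded when the call began, along the tool's axes at that moment; what a row does not reach only later rows make up. A row lasts 1/10 s, in which the tool goes at most 50 mm and 8.59 degrees, less where a joint would pass 70% of its speed; a pose out of reach is approached as far as the arm can. A call with a gripper value outside its range is refused whole. The fingers move at their own pace and stop on an object; the grip force is fixed at half the most. Time passes only in rows, so rows that repeat a pose let the fingers close. It gives the time, the measured TCP pose, the force, the opening and the grip force at its end, in the units of the state.
- ctrl.read_state(): the state, without advancing time (a new reading comes with each control period).
- ctrl.get_image(name): name is "side" or "top" or "wrist"; returns (picture, depth): 400x640x3 uint8, red, green, blue; 400x640 float32, mm along the optical axis (not along the pixel's ray), 0 where there is no reading.
- ctrl.calibration(name): a dict with "vfov" (degrees; the focal length in pixels is half the picture's height over the tangent of half this angle, whatever the lens; pixels are square), "cx", "cy" (the principal point, pixels), "k1" (the pictures are not rectified: a ray, as slopes to the right and down, at radius r is drawn at 1 + k1 r^2 times it, then the intrinsics apply), "extrinsics" (4x4, takes a point from camera to world coordinates); the wrist camera has in their place "mount" (4x4, takes a point from camera to tool coordinates, whose origin is the TCP and whose axes are the flange's). Camera axes: x right, y down, z forward; pixel columns grow to the right and rows downward; lengths in mm; the calibration is good to about 2 mm. A picture is of the moment at which its call begins: read the wrist's pose just before it. calibration takes no time and is no camera call.
- ctrl.finish_job(): hands the job in; it is judged then, once.
Trained networks look in the newest picture that a camera, given by its name, has taken for a name from the list of things; names that differ only in an ending like _2 or _b are one class to them, and where a whole thing is asked for, a point or a joint stands for the part that bears it (a point fixed in the world has none). Each returns a list of dicts, best first, with "confidence" (0 to 1); they miss things now and then, are a little off and sometimes report something else, mostly with a low value. They report only what shows in the picture. A call takes as long as a camera call.
- ctrl.search_frame(camera, name): "bbox" ([left, top, right, bottom] in pixels, round what is visible of it).
- ctrl.trace(camera, name): "pixels" (400x640 bool, what is visible of it) and "bbox" ([left, top, right, bottom] in pixels, round what is visible of it).
The state is a dict: "clock": time; "qpos": joint angles; "qd": joint speeds; "tau": joint torques, N m; "eef_pos": TCP position; "tool_rot": TCP orientation; "force": force on the tool from outside, world axes, zero at the start; "torque": the same for the moment, N m; "width": finger opening in mm; "gripper_force": force on a finger pad.
Only numpy, scipy, OpenCV 4.12 (cv2) and the standard library are available. Lean on these libraries where they do the work, as an engineer would, in place of code of your own. Each camera call takes 0.05 s, during which the arm holds its last target. There are 200 camera calls.

## Working session

There is one attempt and no reset: what is moved stays moved. The work goes in short steps, Python scripts to look and compute and a tool call to move; the robot and the scene stay as the last step left them, time stands still between calls to the robot, and variables do not carry over. Pictures are saved under pics/ and viewed, at most 10 in all, crops included, and the job is handed in when it is done.

Besides the shell and the picture viewer there is one more tool, called after "Call:" as name(argument=value, ...) on one line, values as JSON. play_rows: Moves the arm, as the interface text tells. Its arguments: {"type":"object","properties":{"targets":{"type":"array"}},"required":["targets"]}

```bash
mkdir -p pics; cat > h.py <<'E'
import numpy as np, cv2
from cell import ctrl
from scipy.spatial.transform import Rotation as R
def pose():
    s=ctrl.read_state(); T=np.eye(4); T[:3,:3]=R.from_euler('xyz',s['tool_rot']).as_matrix(); T[:3,3]=s['eef_pos']; return T
def cam(name,T=None):
    c=ctrl.calibration(name); f=200/np.tan(np.radians(c['vfov'])/2)
    E=np.array(c['extrinsics']) if 'extrinsics' in c else (pose() if T is None else T)@np.array(c['mount'])
    return c,f,E
def rays(name,px,T=None):
    c,f,E=cam(name,T); px=np.atleast_2d(px).astype(float)
    d=(px-[c['cx'],c['cy']])/f; u=d.copy()
    for _ in range(20): u=d/(1+c['k1']*(u**2).sum(1,keepdims=True))
    return np.c_[u,np.ones(len(u))],E
def atz(name,px,z,T=None):
    r,E=rays(name,px,T); w=r@E[:3,:3].T; o=E[:3,3]; return o+w*((z-o[2])/w[:,2])[:,None]
def pts(name,px,dep,T=None):
    px=np.atleast_2d(px); r,E=rays(name,px,T); d=dep[px[:,1].astype(int),px[:,0].astype(int)]
    return ((r*d[:,None])@E[:3,:3].T+E[:3,3])[d>0]
def proj(name,P,T=None):
    c,f,E=cam(name,T); p=(np.atleast_2d(P)-E[:3,3])@E[:3,:3]; u=p[:,:2]/p[:,2:]
    return u*(1+c['k1']*(u**2).sum(1,keepdims=True))*f+[c['cx'],c['cy']]
def save(n,im): cv2.imwrite('pics/'+n,im[:,:,::-1])
E
python3 - <<'E'
from h import *
np.set_printoptions(precision=3,suppress=True)
print(ctrl.read_state())
for n in ('top','side','wrist'):
    c=ctrl.calibration(n); print(n,c)
im,d=ctrl.get_image('top'); save('top1.png',im); np.savez('top1.npz',im=im,d=d)
for n in ['cradle','handpiece_ring','swing_end','knob','dop_stick_1','tweezers','loupe','gem_box_1','caliper','whetstone']:
    print(n,[(round(q['confidence'],2),[int(v) for v in q['bbox']]) for q in ctrl.search_frame('top',n)][:3])
im,d=ctrl.get_image('side'); save('side1.png',im)
E
```

```text
{'clock': 0.0, 'qpos': array([ 1.122,  0.629,  0.038,  1.518, -0.027,  0.996, -0.02 ]), 'qd': array([-0.   ,  0.003,  0.001,  0.   , -0.   ,  0.   ,  0.001]), 'tau': array([ -0.   , -56.34 ,   1.226, -19.344,   0.011,   0.011,  -0.   ]), 'eef_pos': array([ 242.612, -602.41 ,  255.369]), 'tool_rot': array([-3.14 ,  0.   ,  0.383]), 'force': array([0.424, 0.814, 0.164]), 'torque': array([ 0.007, -0.071,  0.009]), 'gripper_force': 0.0, 'width': 85.2026361593165}
top {'vfov': 45.38985162228673, 'cx': 314.7496779460465, 'cy': 189.51738246072696, 'k1': -0.05791490097488016, 'extrinsics': array([[   0.002,   -0.992,    0.128,  335.032],
       [  -1.   ,   -0.001,    0.006,   -8.047],
       [  -0.006,   -0.128,   -0.992, 1380.937],
       [   0.   ,    0.   ,    0.   ,    1.   ]])}
side {'vfov': 42.572035315297555, 'cx': 316.067612632433, 'cy': 197.99364890180846, 'k1': -0.15852611103822895, 'extrinsics': array([[    0.821,    -0.241,     0.517,  -235.588],
       [   -0.571,    -0.328,     0.753, -1102.861],
       [   -0.012,    -0.913,    -0.407,   670.715],
       [    0.   ,     0.   ,     0.   ,     1.   ]])}
wrist {'vfov': 65.21052856093901, 'cx': 320.88813568784195, 'cy': 201.430000113575, 'k1': -0.03269211889199794, 'mount': array([[  -0.001,   -0.96 ,   -0.279,   71.437],
       [   1.   ,   -0.001,    0.   ,    0.023],
       [  -0.001,   -0.279,    0.96 , -118.683],
       [   0.   ,    0.   ,    0.   ,    1.   ]])}
cradle [(0.85, [277, 179, 322, 220])]
handpiece_ring [(0.62, [382, 200, 415, 219])]
swing_end [(0.66, [382, 200, 418, 220]), (0.53, [287, 183, 317, 195]), (0.2, [273, 179, 318, 222])]
knob []
dop_stick_1 []
tweezers []
loupe [(0.48, [331, 162, 345, 178])]
gem_box_1 [(0.61, [220, 192, 235, 202]), (0.58, [175, 202, 209, 221]), (0.48, [209, 210, 224, 226])]
caliper [(0.6, [441, 167, 453, 224]), (0.5, [276, 181, 318, 222])]
whetstone [(0.81, [173, 200, 211, 222]), (0.48, [273, 181, 320, 220])]
```

```bash
python3 - <<'E'
from h import *
im=np.load('top1.npz')['im']
print(atz('top',[(299,200),(399,210)],30)) 
c=im[150:240,160:470]; save('top1c.png',cv2.resize(c,(775,225),interpolation=cv2.INTER_CUBIC))
E
```

```text
[[ 479.13126601   45.03434869   30.        ]
 [ 451.02278235 -238.63418974   30.        ]]
```

View pics/side1.png

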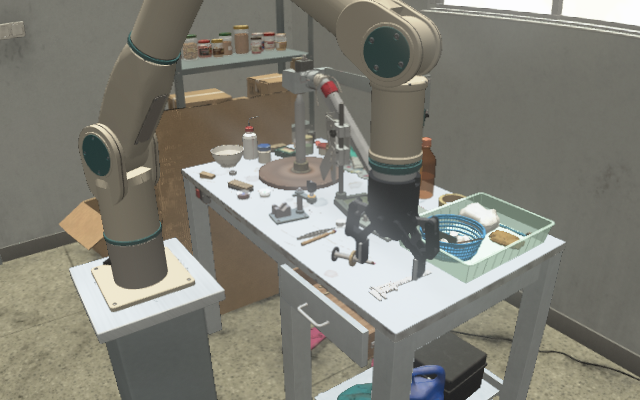

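The side picture shows the cradle near (290,208), the handpiece at (355,258), the dop stick and tweezers at about (318,236), and the caliper at (395,285). The gripper is above the right end.

View pics/top1c.png

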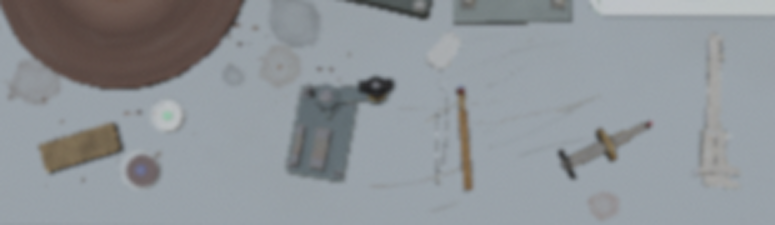

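The top picture (crop) shows the cradle with its post at about (289,189) and the thick cheek on the right (world -y). The swing arm with black knob ends near (310,185). The handpiece has its wheel at (387,215), ring at (402,208) and stone at (419,200). Next I compute the approach.

```bash
python3 - <<'E'
from h import *
np.set_printoptions(precision=1,suppress=True)
w,r,s=[atz('top',p,20)[0] for p in [(386.8,215.2),(402.4,207.6),(419,200)]]
print(w,r,s,np.linalg.norm(w-r),np.linalg.norm(s-r))
a=w-s; print('axis yaw deg',np.degrees(np.arctan2(a[1],a[0])))
print('post',atz('top',(288.8,188.8),76),'knob',atz('top',(310,185),125))
u=a/np.linalg.norm(a); yaw=np.arctan2(a[1],a[0])
T=pose(); g=r+u*20; g[2]=160
print('goal',g,'tool shift cm',T[:3,:3].T@(g-T[:3,3])/10)
y0=ctrl.read_state()['tool_rot'][2]; print('spin deg',np.degrees(y0-yaw))
E
```

```text
[ 437.  -205.2   20. ] [ 458.8 -250.2   20. ] [ 480.7 -298.4   20. ] 50.02630293116956 52.91276269742581
axis yaw deg 115.11237022888184
post [[505.2  71.5  76. ]] knob [[509.   12.4 125. ]]
goal [ 450.3 -232.1  160. ] tool shift cm [ 33.1 -26.7   9.6]
spin deg -93.18064368484293
```

Call:
play_rows(targets=[[0,4,-3,1,-8.5],[0,8,-6,2,-17],[0,12,-9,3,-25.5],[0,16,-12,4,-34],[0,20,-15,5,-42.5],[0,24,-18.5,6.5,-51],[0,28,-22,8,-59.5],[0,31,-25,9,-68],[0,33,-26.5,9.5,-76.5],[0,33.1,-26.7,9.6,-85]])

```text
clock: 1.6
eef_pos: [453.0, -225.9, 160.0]
tool_rot: [3.139, -0.002, 1.881]
force: [-1.1, -0.1, 0.6]
width: 85.7
gripper_force: 0.0
```

Call:
play_rows(targets=[[0,0,0,0,-8],[0,0,0,0,-8],[0,0,0,0,-8]])

```text
clock: 1.9
eef_pos: [450.1, -232.1, 160.4]
tool_rot: [3.141, 0.0, 2.002]
force: [-0.6, -0.8, 0.2]
width: 84.9
gripper_force: 0.0
```

```bash
cat > look.py <<'E'
from h import *
import sys
np.set_printoptions(precision=1,suppress=True)
T=pose(); im,d=ctrl.get_image('wrist'); np.savez(sys.argv[1]+'.npz',im=im,d=d,T=T); save(sys.argv[1]+'.png',im)
for n in sys.argv[2:]:
    for q in ctrl.trace('wrist',n)[:2]:
        m=q['pixels']; ys,xs=np.nonzero(m); print(n,round(q['confidence'],2),[int(v) for v in q['bbox']],m.sum(), 'centroid',xs.mean(),ys.mean())
        if len(xs)<10: continue
        P=pts('wrist',np.c_[xs,ys],d,T); print('  3d median',np.median(P,0),'min',P.min(0),'max',P.max(0))
        np.save(sys.argv[1]+'_'+n+'.npy',m)
s=ctrl.read_state(); print(s['eef_pos'],s['tool_rot'],s['clock'],s['qpos'])
E
python3 look.py w1 handpiece_ring
```

```text
handpiece_ring 0.58 [298, 152, 343, 282] 2383 centroid 319.96810742761227 206.97440201426772
  3d median [ 451.1 -241.8   27.5] min [ 420.3 -301.4    0.1] max [ 484.  -195.2   42.5]
[ 450.1 -232.1  160.4] [3.1 0.  2. ] 2.0 [ 0.7  0.6 -0.4  2.   0.4  0.6  0.5]
```

View pics/w1.png

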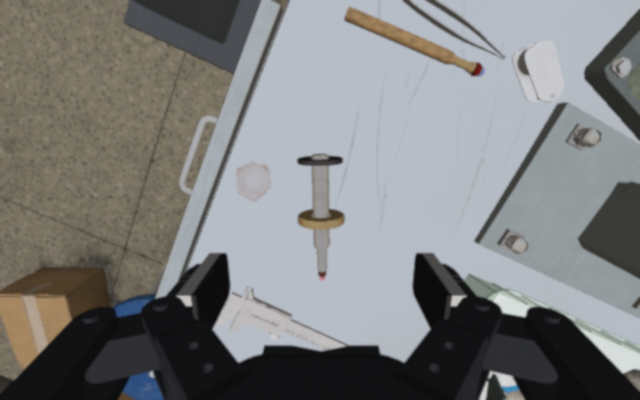

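The wrist picture shows the handpiece upright: wheel at (320,160), ring at (321,219), stone at (322,276), clear on both sides. The caliper's jaws are at (245,310).

```bash
cat > hp.py <<'E'
from h import *
import sys
np.set_printoptions(precision=2,suppress=True)
def hp(n):
    z=np.load(n+'.npz'); T,d=z['T'],z['d']; m=np.load(n+'_handpiece_ring.npy')
    ys,xs=np.nonzero(m); P=pts('wrist',np.c_[xs,ys],d,T)
    return P,T
if __name__=='__main__':
    P,T=hp(sys.argv[1]); L=(P-T[:3,3])@T[:3,:3]  # tool frame
    for lo in range(-90,80,6):
        s=L[(L[:,0]>=lo)&(L[:,0]<lo+6)&(P:=P)[:,2].__gt__(8)] if False else L[(L[:,0]>=lo)&(L[:,0]<lo+6)&(P[:,2]>12)]
        if len(s)>5: print(lo,len(s),'y mid',(s[:,1].min()+s[:,1].max())/2,'med',np.median(s[:,1]),'width',np.ptp(s[:,1]),'ztop',T[2,3]-s[:,2].min())
E
python3 hp.py w1
```

```text
-78 18 y mid 1.3483771640674118 med 1.348311290940802 width 3.645984622682974 ztop 27.283492669181328
-72 33 y mid 1.3507759360827616 med 1.3432055951079123 width 5.44744005107228 ztop 27.80971362630217
-66 53 y mid 0.45602025076418284 med 0.45289794633266056 width 7.217374023022493 ztop 27.600315263468275
-60 53 y mid 0.4464756632061606 med 0.45650499527061766 width 7.201170305944789 ztop 27.80057037960725
-54 55 y mid 0.027760100169693436 med 0.46243926235346 width 8.043349620861502 ztop 27.607278233734007
-48 69 y mid -0.008234291612645439 med 0.467311731428942 width 13.332735056445312 ztop 29.922650080993265
-42 99 y mid 0.002396154783576687 med -0.3871616245918095 width 13.274684391667787 ztop 30.250733879476
-36 95 y mid 0.49159041137999626 med 0.4808732208785293 width 12.248269484117019 ztop 30.682734465969958
-30 43 y mid 0.032721163765550454 med 0.4856040612465703 width 13.091750966941344 ztop 29.5545844254074
-24 201 y mid -1.0444216598350913 med -0.31805233987561926 width 38.71418378186541 ztop 42.25339133318212
-18 511 y mid -0.8644932276192829 med -0.30534632819312924 wi
[... 286 characters left out ...]
95 med -0.309633702624859 width 13.616180770617266 ztop 29.039141606335846
6 111 y mid -0.7548205977290752 med -0.3062687475671324 width 12.667477236358216 ztop 29.122977696010963
12 110 y mid -0.745001988257584 med -0.2946424929733136 width 12.576598619042173 ztop 28.787023760218887
18 108 y mid -0.2684496246899104 med -0.2807166043390439 width 11.655951135366529 ztop 28.49505178293998
24 80 y mid -1.0019587744512792 med -1.083869411732758 width 15.589196677968241 ztop 37.62853898287831
30 348 y mid -1.0735154845852053 med -0.9949985526712217 width 33.82149491045741 ztop 40.31420791426221
36 17 y mid -1.0606012322307383 med -1.0651564523542418 width 6.507689367350051 ztop 26.111945236490783
```

```bash
python3 - <<'E'
from h import *
np.set_printoptions(precision=1,suppress=True)
z=np.load('w1.npz'); print(pts('wrist',[(253,180),(253,172),(245,185),(285,200)],z['d'],z['T']),ctrl.finger_overhang)
E
```

```text
[[ 390.4 -248.1    2.5]
 [ 387.7 -241.2    2.5]
 [ 385.2 -255.9    0.9]
 [ 424.  -253.7    1.3]] 25.0
```

Call:
play_rows(targets=[[0.5,1.4,-0.06,4,-1],[0.5,1.4,-0.06,8,-1],[0.5,1.4,-0.06,10,-1],[0.5,1.4,-0.06,10,-1],[0.5,1.4,-0.06,10,-1]])

```text
clock: 2.5
eef_pos: [443.9, -219.4, 60.6]
tool_rot: [-3.142, 0.0, 2.022]
force: [-0.2, -0.1, 0.3]
width: 42.5
gripper_force: 0.0
```

```bash
python3 look.py w2; python3 -c "
from cell import ctrl;print(ctrl.finger_overhang)"
```

```text
[ 444.4 -219.5   61.2] [3.1 0.  2. ] 2.55 [ 0.6  0.7 -0.2  2.1  0.5  0.4  0.4]
25.0
```

View pics/w2.png

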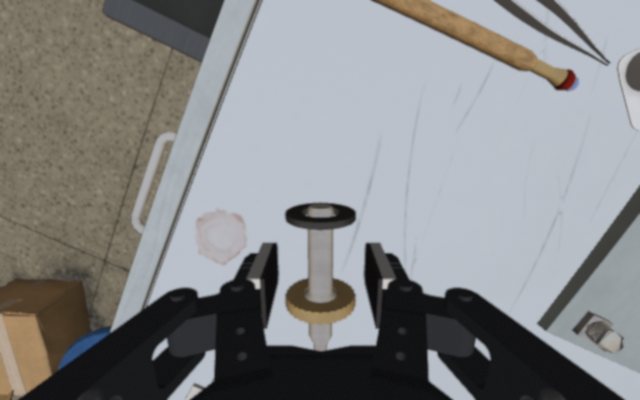

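The jaws straddle the barrel: the inner faces are at 278 and 365, and the barrel is centred at 320. I descend and close.

Call:
play_rows(targets=[[0.5,0,0,2,0],[0.5,0,0,3.2,0],[0.5,0,0,3.2,0],[1,0,0,3.2,0],[1,0,0,3.2,0],[1,0,0,3.2,0],[1,0,0,3.2,0],[1,0,0,3.2,0]])

```text
clock: 3.35
eef_pos: [444.0, -219.5, 29.1]
tool_rot: [3.141, 0.001, 2.023]
force: [-0.8, 0.4, 6.9]
width: 16.8
gripper_force: 58.6
```

Call:
play_rows(targets=[[1,0,0,-3,0],[1,0,0,-7,0],[1,0,0,-11,0],[1,0,0,-13,0],[1,0,0,-13,0]])

```text
clock: 3.85
eef_pos: [445.2, -220.0, 160.9]
tool_rot: [3.138, 0.004, 2.023]
force: [0.6, -0.1, -2.2]
width: 16.7
gripper_force: 59.1
```

```bash
python3 look.py w3 handpiece_ring; python3 hp.py w3; python3 - <<'E'
from h import *
z=np.load('top1.npz'); d=z['d']; im=z['im']
np.set_printoptions(precision=1,suppress=True)
ys,xs=np.mgrid[178:224,272:326]; px=np.c_[xs.ravel(),ys.ravel()]
P=pts('top',px,d)
for lo,hi in((34,46),(64,85),(100,130)):
    s=P[(P[:,2]>lo)&(P[:,2]<hi)]; print(lo,len(s),s.mean(0),s.min(0),s.max(0))
E
```

```text
handpiece_ring 0.76 [279, 217, 366, 354] 6292 centroid 320.7361729179911 277.93038779402417
  3d median [ 446.9 -215.9  158.6] min [ 420.5 -342.    -0.8] max [ 507.  -194.5  211.1]
[ 443.2 -219.4  158. ] [-3.1 -0.   2. ] 3.95 [ 0.7  0.6 -0.4  2.   0.4  0.6  0.5]
-36 226 y mid 0.5551577835099284 med 4.856163267972503 width 25.534319807607265 ztop 166.3367620485008
-30 1209 y mid 0.5288919333850526 med 0.0309720047836561 width 25.73208569233219 ztop 168.4793694857885
-24 321 y mid 0.30142318323989725 med 0.031901129195845035 width 13.738267266350046 ztop 160.75644575603872
-18 351 y mid 0.2836896906308257 med 0.48942177768765194 width 13.527571934106629 ztop 160.7740826416329
-12 365 y mid 0.6932066394124492 med 0.4956717899575143 width 17.979028315631595 ztop 174.9639480822482
-6 355 y mid 0.2875041321299756 med 0.5022024072345004 width 13.175585256851031 ztop 160.32187405729013
0 395 y mid 0.983739119669035 med 0.08256430831694825 width 15.612469996696476 ztop 160.22666294612927
6 219 y mid 1.841051279848303 med 0.5152389325116475 width 16.98391751450206 ztop 211.149151703548
12 512 y mid 0.7785571462741441 med 1.2886285879215431 width 36.89778857401622 ztop 172.0192908316999
18 2294 y mid 0.443670549147388 med 0.13693476959621853 width 37.10829246208234 ztop 171.93170774999933
34 96 [454.5  86.6  38.2] [430.   67.1  34.1] [514.5 109.4  45.1]
64 162 [505.8  50.3  77.3] [482.4  -0.6  67.6] [518.9  90.6  85. ]
100 87 [511.8  13.8 118.3] [501.6  -3.5 100.1] [523.2  31.4 129.3]
```

View pics/w3.png

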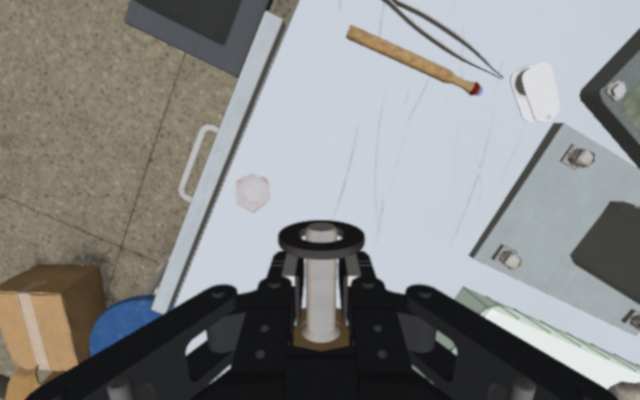

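The handpiece is held with its wheel at (320,238), the barrel upright in the picture and the ring between the fingers at the bottom. I go on to view the cradle.

Call:
play_rows(targets=[[1,2,1,-1.5,0],[1,5,2.5,-4,6],[1,8,4,-6.2,12],[1,11,5.5,-6.2,18],[1,14,7,-6.2,24],[1,17,8,-6.2,30],[1,19.4,9,-6.2,36],[1,20.4,9.3,-6.2,36],[1,20.4,9.3,-6.2,36],[1,20.4,9.3,-6.2,36]])

```text
clock: 4.95
eef_pos: [437.8, 3.8, 219.6]
tool_rot: [-3.14, 0.001, 1.396]
force: [0.6, -0.1, -2.5]
width: 17.4
gripper_force: 59.1
```

```bash
python3 look.py w4 cradle swing_end handpiece_ring
```

```text
cradle 0.96 [292, 66, 435, 208] 10058 centroid 361.6687214157884 118.36418771127461
  3d median [492.8  66.9  31.8] min [416.8 -43.8  -0.5] max [558.8 117.1 128.7]
cradle 0.51 [360, 90, 434, 205] 3497 centroid 402.7709465255934 148.45724907063197
  3d median [507.8  30.5  82.9] min [482.5 -30.9  -0.5] max [540.8  79.4 128.7]
swing_end 0.85 [359, 92, 434, 205] 3622 centroid 402.33848702374377 147.98591938155715
  3d median [507.8  30.8  82.4] min [481.7 -42.   -0.5] max [556.   81.8 128.7]
handpiece_ring 0.86 [280, 219, 365, 354] 6258 centroid 320.67146053052096 277.5738255033557
  3d median [437.9   8.7 217.2] min [ 386.7 -156.3   -1. ] max [474.9  27.1 268.3]
handpiece_ring 0.39 [292, 69, 435, 209] 10003 centroid 361.554733579926 118.47915625312406
  3d median [492.7  66.9  32.2] min [416.5 -53.9  -0.5] max [553.5 117.1 128.7]
[438.2   3.5 220.1] [-3.1  0.   1.4] 5.15 [ 0.1  0.4 -0.3  2.1  0.2  0.6 -0.4]
```

View pics/w4.png

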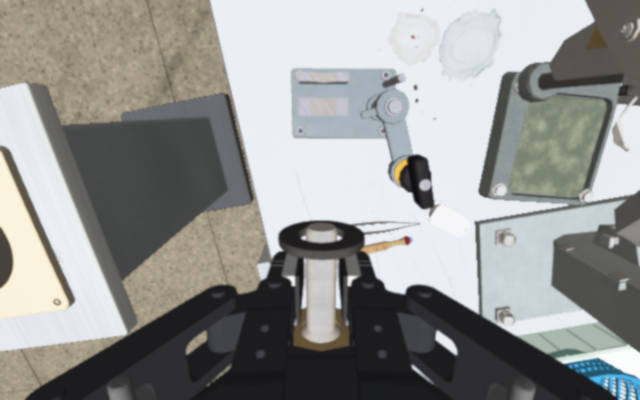

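The picture shows the cradle base at (292..397, 68..138), thin cheek at (322,76), thick cheek at (323,107), post at (394,106), and the open arm with the knob at (418,182). I fit the cheeks.

```bash
cat > cr.py <<'E'
from h import *
import sys
np.set_printoptions(precision=1,suppress=True)
n=sys.argv[1]; x0,x1,y0,y1=map(int,sys.argv[2:6])
z=np.load(n+'.npz'); d,T=z['d'],z['T']
ys,xs=np.mgrid[y0:y1,x0:x1]; px=np.c_[xs.ravel(),ys.ravel()]; px=px[d[px[:,1],px[:,0]]>0]; P=pts('wrist',px,d,T)
def grp(lo,hi,name):
    s=(P[:,2]>lo)&(P[:,2]<hi); m=np.zeros((400,640),np.uint8); m[px[s][:,1],px[s][:,0]]=1
    k,lab,st,_=cv2.connectedComponentsWithStats(m)
    for i in range(1,k):
        if st[i,4]>60:
            Q=P[lab[px[:,1],px[:,0]]==i]; (c,sz,a)=cv2.minAreaRect(Q[:,:2].astype(np.float32)); print(name,st[i],'c',np.array(c),'size',np.array(sz),'ang %.1f'%a,'z %.1f'%np.median(Q[:,2]))
grp(36,46,'cheek'); grp(25,46,'cheekV'); grp(6,14,'base'); grp(64,79,'arm'); grp(105,135,'bar')
E
python3 cr.py w4 285 440 62 212
```

```text
cheek [298  72  17  10 161] c [442.4 104.9] size [ 8.  14.4] ang 79.5 z 40.1
cheek [331  72  18  11 173] c [472.1  99.4] size [ 8.3 15.3] ang 80.5 z 40.2
cheek [298  97  18  19 315] c [438.   79.8] size [15.9 15.7] ang 79.7 z 40.1
cheek [330  97  18  19 317] c [467.2  74.6] size [15.9 15.7] ang 80.2 z 40.1
cheekV [298  72  51  12 533] c [457.5 102.1] size [ 8.4 45.2] ang 79.8 z 38.8
cheekV [298  97  50  19 922] c [452.6  77.2] size [16.  45.3] ang 79.9 z 39.3
base [ 291   69  105   70 4534] c [472.8  76.1] size [ 67.5 104.2] ang 79.4 z 11.0
arm [394  73  12  11  85] c [516.8  87.4] size [6.7 5.9] ang 39.7 z 77.3
arm [ 360   93   53   89 1061] c [504.4  44. ] size [31.2 69.1] ang 17.2 z 76.8
bar [ 400  154   35   56 1295] c [512.5  13. ] size [23.8 36. ] ang 28.5 z 125.3
```

```bash
python3 - <<'E'
from hp import *
np.set_printoptions(precision=1,suppress=True,linewidth=200)
for n,zr in (('w1',None),('w4',None)):
    P,T=hp(n) if n=='w1' else (None,None)
    if n=='w4':
        z=np.load('w4.npz');T=z['T'];ys,xs=np.mgrid[215:356,275:370];P=pts('wrist',np.c_[xs.ravel(),ys.ravel()],z['d'],T)
    L=(P-T[:3,3])@T[:3,:3]; zc=20 if n=='w1' else T[2,3]-9
    off=L[:,2]-(T[2,3]-zc)   # below axis
    for nm,sel in (('far from axis',(np.hypot(L[:,1],off)>11)&(np.hypot(L[:,1],off)<22)),):
        h,e=np.histogram(L[sel,0],bins=np.arange(-45,45)); print(n,nm); print([(int(a),int(b)) for a,b in zip(e,h) if b>8])
    b=(abs(L[:,1])<1.5)&(abs(off+9.5)<4)
    print('barrel top fit', np.polyfit(L[b,0],off[b],1), 'range',L[b,0].min(),L[b,0].max())
    if n=='w4':
        for lo in range(-28,16,6):
            s=L[(L[:,0]>=lo)&(L[:,0]<lo+6)&(off<-2)&(off>-12)&(abs(L[:,1])<12)]; print(lo,(np.percentile(s[:,1],[2,50,98])) if len(s) else 0)
E
```

```text
w1 far from axis
[(-22, 31), (-21, 38), (-20, 47), (-19, 50), (-18, 46), (-17, 64), (-16, 240), (-15, 63), (30, 33), (31, 56), (32, 61), (33, 108), (34, 15)]
barrel top fit [-0.  -7.8] range -75.00978137297173 36.50065636257862
w4 far from axis
[(-31, 48), (-30, 481), (-29, 184), (-11, 10), (-10, 13), (-9, 10), (-8, 18), (-7, 11), (-6, 16), (-5, 14), (-4, 15), (-3, 14), (-2, 14), (-1, 19), (0, 11), (1, 18), (3, 10), (4, 12), (5, 11), (6, 186), (7, 258), (8, 9), (9, 12), (10, 188), (11, 307), (15, 14), (16, 150), (17, 209), (18, 251), (19, 1272), (20, 178)]
barrel top fit [ 0.  -7.6] range -30.49681017862299 23.01192295071576
-28 [-6.6  0.   6.6]
-22 [-6.5  0.5  6.5]
-16 [-6.4  0.   6.9]
-10 [-8.3  0.5  8.8]
-4 [-8.3  0.5  8.8]
2 [-8.3  0.1  8.8]
8 [-11.8  -0.6  11.6]
14 [-11.6   0.1  11.6]
```

Call:
play_rows(targets=[[1,3,0,0,0.4],[1,7,0.1,0,0.4],[1,11,0.2,2,0.4],[1,12.3,0.2,6,0.4],[1,12.3,0.2,10,0.4],[1,12.3,0.2,12.2,0.4],[1,12.3,0.2,12.2,0.4],[1,12.3,0.2,12.2,0.4]])

```text
clock: 5.95
eef_pos: [462.0, 125.2, 98.5]
tool_rot: [-3.142, 0.0, 1.387]
force: [0.4, -0.0, -2.6]
width: 16.9
gripper_force: 59.0
```

```bash
python3 - <<'E'
from h import *
print(ctrl.read_state()['eef_pos'],ctrl.read_state()['tool_rot'])
im,d=ctrl.get_image('side'); np.savez('s2.npz',im=im,d=d)
u=proj('side',[455,90,40])[0].astype(int); print(u)
c=im[u[1]-50:u[1]+30,u[0]-50:u[0]+60]; save('s2.png',cv2.resize(c,(770,560),interpolation=cv2.INTER_CUBIC))
E
```

```text
[462.00631626 125.19461798  98.51778637] [-3.14155892e+00  1.31443944e-04  1.38725806e+00]
[280 204]
```

View pics/s2.png

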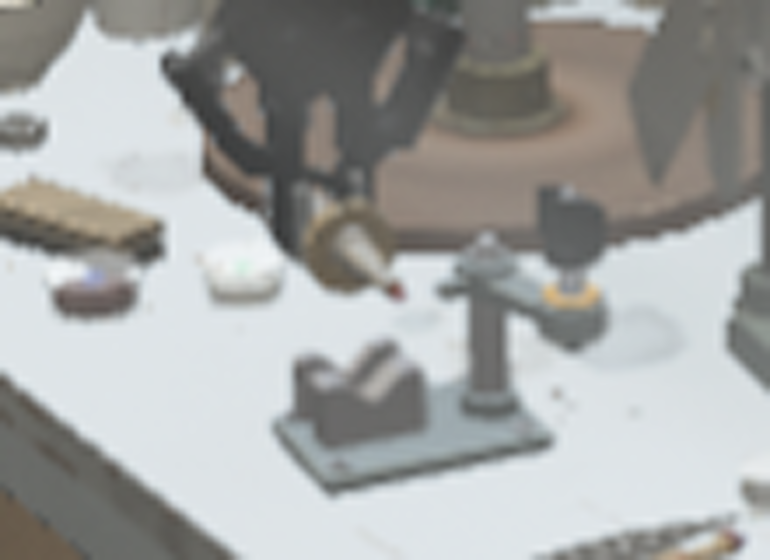

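The handpiece hangs over the cradle with its stone towards the thick cheek and the ring above the slot. I lower it.

Call:
play_rows(targets=[[1,-0.08,-0.04,1.5,0],[1,-0.08,-0.04,3,0],[1,-0.08,-0.04,4,0],[1,-0.08,-0.04,4.5,0],[1,-0.08,-0.04,4.5,0]])

```text
clock: 6.5
eef_pos: [461.3, 124.9, 53.5]
tool_rot: [3.141, -0.0, 1.388]
force: [0.7, 0.1, -2.6]
width: 17.1
gripper_force: 59.1
```

Call:
play_rows(targets=[[1,0,0,0.2,0],[1,0,0,0.4,0],[1,0,0,0.4,0]])

```text
clock: 6.8
eef_pos: [461.4, 125.2, 49.9]
tool_rot: [3.141, -0.001, 1.388]
force: [-1.1, 0.7, 3.1]
width: 17.0
gripper_force: 60.0
```

```bash
python3 - <<'E'
from h import *
print(ctrl.read_state()['eef_pos'],ctrl.read_state()['force'],ctrl.read_state()['torque'])
im,d=ctrl.get_image('side')
u=[280,204]
c=im[u[1]-50:u[1]+30,u[0]-50:u[0]+60]; save('s3.png',cv2.resize(c,(770,560),interpolation=cv2.INTER_CUBIC))
E
```

```text
[461.35528205 125.20474266  49.86675037] [-1.10387048  0.73666463  3.11812923] [ 0.00955657  0.1283479  -0.04346167]
```

View pics/s3.png

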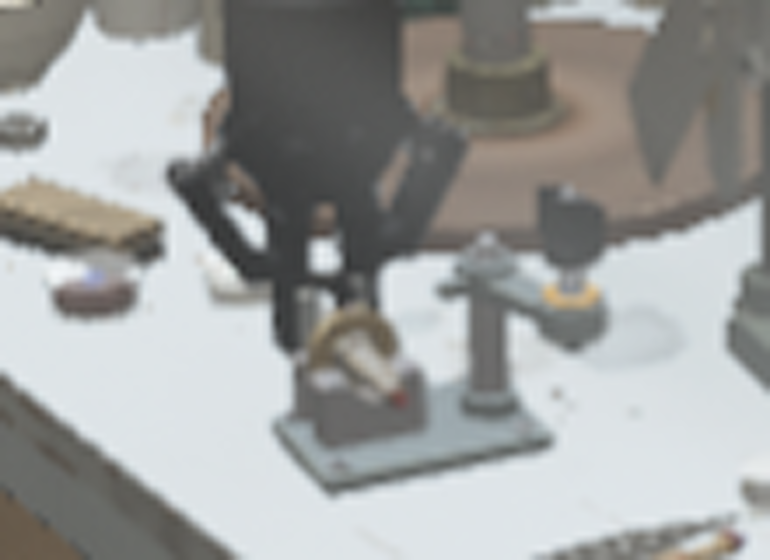

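The wrist force shows contact at the expected height, and the ring sits in the slot behind the thick cheek. I release and look from above.

Call:
play_rows(targets=[[0.7,0,0,0,0],[0.5,0,0,0,0],[0.5,0,0,0,0],[0.5,0,0,-3,0],[0.5,0,0,-7,0],[0.5,-2,0,-12,0],[0.5,-4,0,-14,0],[0.5,-4,0,-14,0],[0.5,-4,0,-14,0]])

```text
clock: 7.75
eef_pos: [454.0, 85.3, 189.5]
tool_rot: [3.141, -0.0, 1.387]
force: [0.2, 1.3, -0.2]
width: 42.8
gripper_force: 0.0
```

```bash
python3 look.py w5 handpiece_ring swing_end knob; python3 cr.py w5 230 460 40 360
```

```text
handpiece_ring 0.96 [298, 119, 343, 250] 2470 centroid 320.06477732793525 174.9336032388664
  3d median [457.3  98.8  48.2] min [430.9  17.7  -0.8] max [482.4 148.2  64.1]
swing_end 0.91 [358, 199, 434, 291] 2245 centroid 396.6427616926503 236.5327394209354
  3d median [509.4  56.4  80.9] min [481.7 -52.   -0.3] max [553.5  86.1 209.5]
knob 0.67 [406, 270, 432, 292] 197 centroid 420.6903553299492 282.3959390862944
  3d median [514.8  30.7 112.8] min [490.4  12.9  82.9] max [524.8  91.4 212.3]
knob 0.62 [296, 120, 340, 251] 2553 centroid 319.9960830395613 176.79161770466118
  3d median [456.9  98.2  48.1] min [430.2  13.8  -1.3] max [482.4 148.1  64.1]
[453.2  86.4 188.1] [-3.1  0.   1.4] 7.95 [-0.   0.5 -0.3  2.1  0.2  0.6 -0.7]
cheek [294 131  22  54 308] c [447.1 119.8] size [45.9 18.1] ang 75.8 z 40.9
cheek [326 131  21  54 302] c [473.5 114.6] size [45.3 17.7] ang 79.6 z 41.0
cheek [372 193  18  14  67] c [504.2  72.1] size [16.4  6.3] ang 24.4 z 41.6
cheek [295 194  20  19 320] c [438.6  79.3] size [16.4 17.3] ang 78.4 z 40.3
cheek [326 194  20  18 301] c [466.   74.7] size [15.
[... 627 characters left out ...]
.4] ang 78.9 z 45.2
base [287 157  29  67 813] c [434.4  83.7] size [67.1 26.6] ang 80.3 z 11.1
base [ 325  156   70   68 2477] c [490.8  73.5] size [67.7 67.1] ang 79.3 z 11.1
base [432 284  16  10  62] c [559.2 -49.8] size [16.7  5. ] ang 13.4 z 9.9
base [310 303  62  13 339] c [449.5 -59.7] size [13.2 67.9] ang 86.1 z 9.0
base [308 321  71  23 618] c [447.1 -88. ] size [80.5 10.9] ang 4.5 z 10.6
arm [393 182  12  12  93] c [516.6  87.9] size [6.1 6.2] ang 56.3 z 76.9
arm [359 198  44  30 271] c [498.1  71.8] size [36.9 10.5] ang 28.2 z 76.0
arm [382 228  40  41 659] c [511.7  34.8] size [20.  43.4] ang 14.2 z 77.1
bar [408 275  25  20 182] c [518.8  22.9] size [ 6.8 25.9] ang 39.3 z 114.0
```

View pics/w5.png

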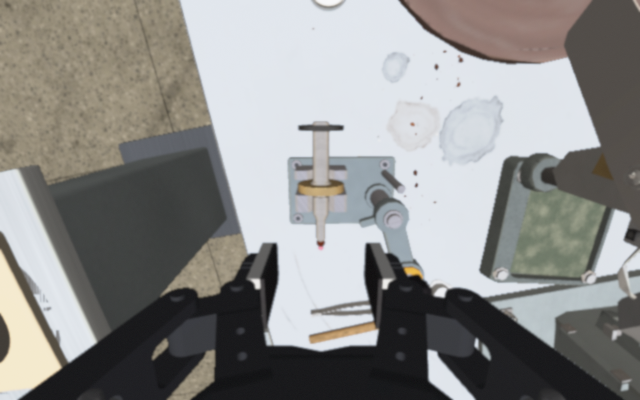

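Seated: ring at (320,189) in the slot, wheel at (321,127), stone at (320,243) over the thick cheek. The arm is open at about 1.86 rad, with the pivot near (507,67) and the boss near (512,12). I'll push the arm round with shut fingers from the +x side.

Call:
play_rows(targets=[[1,-0.5,2,0,-8.5],[1,-2,5,0,-17],[1,-3.5,8,0,-25.5],[1,-5.2,10.4,0,-34],[1,-5.2,10.4,0,-42.5],[1,-5.2,10.4,0,-51],[1,-5.2,10.4,0,-59.5],[1,-5.2,10.4,0,-68],[1,-5.2,10.4,0,-76.5],[1,-5.2,10.4,0,-84.5]])

```text
clock: 8.95
eef_pos: [546.2, 16.5, 188.0]
tool_rot: [3.141, -0.002, 2.87]
force: [-0.2, -0.2, -0.6]
width: -0.1
gripper_force: 0.0
```

Call:
play_rows(targets=[[1,0,0,0,-5.6],[1,0,0,0,-5.6],[1,0,0,0,-5.6]])

```text
clock: 9.25
eef_pos: [546.3, 16.1, 188.4]
tool_rot: [3.141, -0.002, 2.959]
force: [0.2, 0.2, 0.5]
width: -0.1
gripper_force: 0.0
```

```bash
cat > arc.py <<'E'
from h import *
np.set_printoptions(precision=2,suppress=True)
T=pose(); print(T[:3,3],np.degrees(np.arctan2(T[1,0],T[0,0])),ctrl.read_state()['qpos'])
piv=np.array([506.8,67.0])
for a in np.radians([-52.5,-65,-78,-91,-104,-117,-130,-143,-154,-160,-164]):
    g=np.r_[piv+63*np.array([np.cos(a),np.sin(a)]),96]; print(round(np.degrees(a),1),T[:3,:3].T@(g-T[:3,3])/10)
E
python3 arc.py
```

```text
[546.32  16.12 188.45] 169.53733039664618 [ 0.39  0.67 -0.73  1.86  0.59  0.84  0.74]
-52.5 [0.12 0.06 9.24]
-65.0 [ 1.14 -0.85  9.25]
-78.0 [ 2.39 -1.54  9.25]
-91.0 [ 3.76 -1.93  9.25]
-104.0 [ 5.18 -2.01  9.25]
-117.0 [ 6.59 -1.76  9.25]
-130.0 [ 7.9  -1.2   9.26]
-143.0 [ 9.05 -0.36  9.26]
-154.0 [9.86 0.54 9.26]
-160.0 [10.23  1.09  9.26]
-164.0 [10.43  1.47  9.26]
```

Call:
play_rows(targets=[[1,0.1,0,4,0],[1,0.1,0,7,0],[1,0.1,0,9.25,0],[1,0.1,0,9.25,0]])

```text
clock: 9.65
eef_pos: [543.4, 15.6, 94.0]
tool_rot: [-3.14, -0.006, 2.96]
force: [-0.6, 0.4, 0.6]
width: -0.0
gripper_force: 0.0
```

Call:
play_rows(targets=[[1,1.05,-0.85,0,0],[1,2.3,-1.55,0,0],[1,3.65,-1.95,0,0],[1,5.1,-2,0,0],[1,6.5,-1.75,0,0],[1,7.8,-1.2,0,0],[1,8.95,-0.35,0,0],[1,9.75,0.5,0,0],[1,9.75,0.5,0,0]])

```text
clock: 10.55
eef_pos: [450.4, 38.8, 98.0]
tool_rot: [-3.14, 0.001, 2.962]
force: [-2.5, -1.3, 2.9]
width: 0.1
gripper_force: 0.0
```

Call:
play_rows(targets=[[1,0.2,0.3,0,0],[1,0.4,0.6,0,0],[1,0.5,0.8,0,0],[1,0.5,0.8,0,0]])

```text
clock: 10.95
eef_pos: [447.9, 45.5, 97.5]
tool_rot: [-3.139, 0.002, 2.958]
force: [-1.0, -4.3, 5.6]
width: -0.4
gripper_force: 2.0
```

Call:
play_rows(targets=[[1,0,0.15,0,0],[1,0,0.3,0,0],[1,0,0.3,0,0]])

```text
clock: 11.25
eef_pos: [448.0, 46.4, 97.4]
tool_rot: [-3.136, 0.001, 2.957]
force: [-1.1, -8.5, 6.7]
width: 0.2
gripper_force: 3.7
```

```bash
cat > sidearm.py <<'E'
from h import *
np.set_printoptions(precision=1,suppress=True)
im,d=ctrl.get_image('side')
for n in ('swing_end','knob','handpiece_ring'):
    for q in ctrl.trace('side',n)[:2]:
        ys,xs=np.nonzero(q['pixels']); P=pts('side',np.c_[xs,ys],d); print(n,round(q['confidence'],2),[int(v) for v in q['bbox']],'med',np.median(P,0))
        if n=='swing_end':
            b=P[(P[:,2]>100)&(P[:,2]<130)]; print('bar',len(b),b.mean(0) if len(b) else '')
piv=np.array([506.8,67.0])
for t in (0,.1,.2,.4):
    a=np.radians(169.6)+t; print(t,'boss',proj('side',np.r_[piv+55*np.array([np.cos(a),np.sin(a)]),81]),'bar top',proj('side',np.r_[piv+55*np.array([np.cos(a),np.sin(a)]),125]))
E
python3 sidearm.py
```

```text
swing_end 0.67 [274, 179, 305, 205] med [480.2  66.7  77.3]
bar 24 [439.   74.1 106.4]
handpiece_ring 0.66 [227, 181, 252, 191] med [448.7 345.7  16.5]
handpiece_ring 0.54 [268, 187, 287, 210] med [452.5  92.8  45.9]
0 boss [[281.2 193. ]] bar top [[280.6 178.8]]
0.1 boss [[282.  193.6]] bar top [[281.4 179.5]]
0.2 boss [[282.9 194.3]] bar top [[282.3 180.1]]
0.4 boss [[285.3 195.4]] bar top [[284.7 181.1]]
```

Call:
play_rows(targets=[[1,0,-0.5,0,0],[1,0,-1,0,0],[1,0,-1,-4,0],[0.6,0,-1,-8,0],[0.6,0,1,-12,0],[0.6,0,2.7,-13,0],[0.6,0,2.7,-13,0],[0.6,0,2.7,-13,0]])

```text
clock: 12.25
eef_pos: [452.2, 76.1, 226.2]
tool_rot: [-3.141, -0.001, 2.961]
force: [-0.1, -0.4, 0.1]
width: 34.1
gripper_force: 0.0
```

```bash
python3 look.py w6 knob handpiece_ring;  python3 cr.py w6 150 500 10 395
```

```text
knob 0.85 [308, 178, 335, 235] 1109 centroid 319.9287646528404 205.91253381424707
  3d median [450.8  75.6 125.4] min [433.2  62.3   9.9] max [493.2  87.5 128.6]
handpiece_ring 0.87 [281, 164, 392, 207] 1499 centroid 354.5383589059373 183.9873248832555
  3d median [456.  110.9  48.1] min [435.5  30.2  -0.6] max [493.1 156.6  63.2]
[451.6  75.4 225.5] [-3.1 -0.   3. ] 12.4 [ 0.3  0.5 -0.8  2.1  0.5  0.8  0.6]
cheek [314 161  28  19 280] c [439.1  84.8] size [26.6 16.4] ang 79.0 z 40.2
cheek [343 161  46  21 248] c [447.8 121.8] size [44.4 18.2] ang 76.1 z 41.5
cheek [278 181  31   9 163] c [447.4  48.6] size [29.8  8.3] ang 78.8 z 44.9
cheek [343 191   9  16 131] c [471.6  99.3] size [ 8.1 18.2] ang 79.9 z 40.1
cheek [329 339  26  10 158] c [647.4  64.1] size [11.3 30.6] ang 0.7 z 37.7
cheek [180 382  29  13 119] c [ 685.1 -128.6] size [ 8.2 38.6] ang 15.7 z 39.7
cheekV [343 159  49  23 330] c [448.1 122.1] size [46.2 18.4] ang 74.5 z 40.8
cheekV [314 160  28  20 309] c [439.3  84.8] size [26.8 16.7] ang 79.6 z 40.1
cheekV [278 181  31   9 163] c [447.4  48.6] size [29.8  8.3] ang 78.
[... 699 characters left out ...]
] ang 84.5 z 9.2
base [469 168  21  29  79] c [485.8 244.3] size [13.3 34.7] ang 56.9 z 8.5
base [294 190  18  49 659] c [489.7  47.6] size [18.7 57.5] ang 80.5 z 11.1
base [331 192  24  47 706] c [499.5  92.1] size [26.4 55.1] ang 80.1 z 11.1
base [280 314  71  12 342] c [627.7  36.7] size [88.8  6.9] ang 73.1 z 9.9
arm [305 177  30  12  76] c [442.6  76.2] size [26.4  8.9] ang 82.3 z 73.7
arm [308 213  41  48 393] c [494.2  76.7] size [38.5 44.2] ang 73.8 z 76.8
arm [422 358  15  11 102] c [661.3 154.9] size [15.2  2.4] ang 72.4 z 73.2
bar [ 305  181   30   53 1008] c [452.   75.1] size [36.  23.5] ang 15.0 z 125.7
bar [437 387  24   8 112] c [661.7 164.4] size [22.1  3.8] ang 68.6 z 109.1
```

View pics/w6.png

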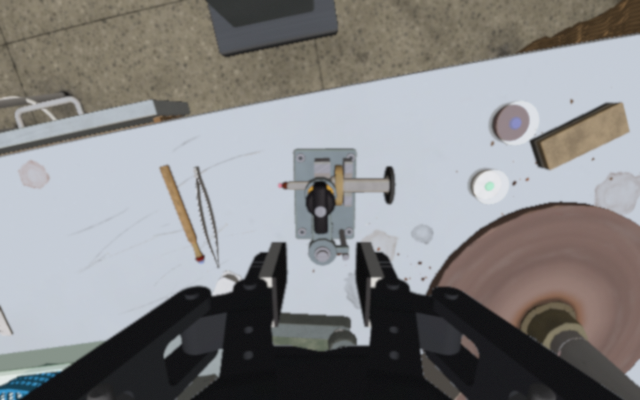

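The picture shows the arm closed: knob bar upright at (320,206) over the barrel, post at (322,250) in line below it. The ring stays in the slot at (339,185).

```bash
python3 - <<'E'
from h import *
np.set_printoptions(precision=2,suppress=True)
z=np.load('w6.npz'); T,d=z['T'],z['d']; ys,xs=np.mgrid[165:245,295:345]; P=pts('wrist',np.c_[xs.ravel(),ys.ravel()],d,T)
b=P[(P[:,2]>123)&(P[:,2]<131)]; c,s,a=cv2.minAreaRect(b[:,:2].astype(np.float32)); print(len(b),c,s,a,b.mean(0))
q=b[:,:2]-b[:,:2].mean(0); w,v=np.linalg.eigh(q.T@q); print('axis deg',np.degrees(np.arctan2(v[1,1],v[0,1])))
for g in (np.array(c),b[:,:2].mean(0)): print((T[:3,:3].T@(np.r_[g,0]-T[:3,3]*[1,1,0]))/10)
print(np.degrees(np.arctan2(T[1,0],T[0,0])))
E
```

```text
708 (451.87506103515625, 75.09288787841797) (10.987151145935059, 36.90639877319336) 81.25660705566406 [451.32  75.22 126.08]
axis deg 171.5052855254005
[ 0.02 -0.1   0.  ]
[ 0.08 -0.1   0.  ]
169.64480287506092
```

Call:
play_rows(targets=[[0.6,0,-0.1,3,-1.8],[0.6,0,-0.1,6,-1.8],[0.6,0,-0.1,9,-1.8],[0.6,0,-0.1,10.2,-1.8],[0.6,0,-0.1,10.2,-1.8],[0.6,0,-0.1,10.2,-1.8]])

```text
clock: 13.0
eef_pos: [452.6, 75.8, 125.1]
tool_rot: [3.141, 0.0, 2.992]
force: [0.0, 0.3, 0.7]
width: 34.6
gripper_force: 0.0
```

Call:
play_rows(targets=[[1,0,0,0,0],[1,0,0,0,0],[1,0,0,0,0],[1,0,0,0,0]])

```text
clock: 13.4
eef_pos: [452.9, 75.6, 125.4]
tool_rot: [3.141, 0.002, 2.992]
force: [0.7, 0.6, 1.2]
width: 20.5
gripper_force: 58.7
```

```bash
python3 - <<'E'
from h import *
np.set_printoptions(precision=1,suppress=True,linewidth=200)
print(ctrl.read_state()['width'],ctrl.read_state()['gripper_force'],ctrl.read_state()['force'])
z=np.load('w6.npz'); T,d=z['T'],z['d']; ys,xs=np.mgrid[165:245,295:345]; P=pts('wrist',np.c_[xs.ravel(),ys.ravel()],d,T)
L=(P-np.array([451.9,75.1,0])); a=np.radians(171.4); u=L[:,0]*np.cos(a)+L[:,1]*np.sin(a); v=-L[:,0]*np.sin(a)+L[:,1]*np.cos(a)
for lo in range(78,130,4):
    s=(P[:,2]>=lo)&(P[:,2]<lo+4); 
    if s.sum()>4: print(lo,s.sum(),'along',u[s].min(),u[s].max(),'across',v[s].min(),v[s].max())
E
```

```text
20.467574151164207 58.66898867301643 [0.7 0.6 1.2]
78 245 along -48.496750863536796 13.449748251197251 across -14.10382504489445 14.032112938101292
82 56 along -46.848196075013774 8.886023169618975 across -13.097107677554167 11.833979071703126
98 7 along 3.763631259911224 9.712174270052433 across -11.60239045141118 10.0638066172084
102 106 along -10.50744469730466 9.73011308111976 across -12.215789576229385 12.031823137189527
106 193 along -8.983592574216512 18.355067472620885 across -11.290714199885251 10.957408016511236
110 14 along 15.575361981437199 18.410899690927955 across -5.324499228353242 5.384209762046929
114 19 along 15.619972411131549 18.56292629786411 across -5.276873532466857 5.2612884666021955
118 16 along 15.974159588752556 18.332012535499413 across -5.220957698769073 5.112995628460718
122 268 along -18.431278257966092 18.464783231291886 across -5.463957929052529 5.56231713216605
126 444 along -18.188425266622836 17.42316551778951 across -4.7059053380512905 5.072399157761098
```

The tips caught the 24 mm disc under the bar. I open, raise and grip the bar itself.

Call:
play_rows(targets=[[0.6,0,0,0,0],[0.6,0,0,0,0],[0.6,0,0,-0.5,0],[0.6,0,0.0,-0.95,0],[0.6,0,0,-0.95,0],[1,0,0,-0.95,0],[1,0,0,-0.95,0],[1,0,0,-0.95,0],[1,0,0,-0.95,0],[1,0,0,-0.95,0]])

```text
clock: 14.4
eef_pos: [452.3, 75.5, 134.3]
tool_rot: [-3.141, -0.0, 2.992]
force: [-0.7, -0.7, 2.6]
width: 9.1
gripper_force: 62.6
```

Call:
play_rows(targets=[[1,0,0,0.3,0],[1,0,0,0.6,0],[1,0,0,0.6,0],[1,0,0,0.6,0]])

```text
clock: 14.8
eef_pos: [452.4, 75.5, 128.3]
tool_rot: [-3.141, -0.0, 2.992]
force: [0.3, -0.8, 4.1]
width: 9.0
gripper_force: 62.8
```

Call:
play_rows(targets=[[1,0,0,0.1,0],[1,0,0,0.2,0],[1,0,0,0.2,0],[1,0,0,0.2,0]])

```text
clock: 15.2
eef_pos: [452.4, 75.5, 126.5]
tool_rot: [-3.141, 0.0, 2.992]
force: [-1.4, -0.7, 7.1]
width: 9.5
gripper_force: 63.2
```

```bash
python3 - <<'E'
from h import *
a=[]
for _ in range(6):
    ctrl.get_image('side'); s=ctrl.read_state(); a.append(np.r_[s['eef_pos'],s['force'],s['width']])
print(np.mean(a,0).round(2),np.std(a,0).round(2))
E
```

```text
[452.41  75.49 126.56  -0.98  -0.99   6.63   9.43] [0.01 0.   0.01 0.26 0.35 0.39 0.24]
```

Call:
play_rows(targets=[[1,0,0,0.05,0],[1,0,0,0.05,0],[1,0,0,0.05,8],[1,0,0,0.06,16],[1,0,0,0.07,24],[1,0,0,0.08,32],[1,0,0,0.09,40],[1,0,0,0.09,48],[1,0,0,0.09,56],[1,0,0,0.09,64]])

```text
clock: 16.5
eef_pos: [452.3, 75.4, 125.8]
tool_rot: [3.141, 0.001, 1.869]
force: [-2.0, -1.4, 8.1]
width: 9.5
gripper_force: 63.4
```

Call:
play_rows(targets=[[1,0,0,0,4],[1,0,0,0,8],[1,0,0,0,12],[1,0,0,0,15],[1,0,0,0,17],[1,0,0,0,18],[1,0,0,0,18],[1,0,0,0,18]])

```text
clock: 17.3
eef_pos: [452.2, 75.3, 125.6]
tool_rot: [-3.142, 0.0, 1.561]
force: [0.3, -1.3, 5.0]
width: 8.8
gripper_force: 63.1
```

```bash
python3 - <<'E'
from h import *
s=ctrl.read_state(); print({k:np.round(s[k],2) for k in ('clock','eef_pos','tool_rot','force','torque','width','qpos')})
E
```

```text
{'clock': np.float64(17.3), 'eef_pos': array([452.21,  75.34, 125.56]), 'tool_rot': array([-3.14,  0.  ,  1.56]), 'force': array([ 0.29, -1.32,  4.97]), 'torque': array([-0.27,  0.21,  0.05]), 'width': np.float64(8.81), 'qpos': array([-0.06,  0.59, -0.24,  2.15,  0.33,  0.43, -0.57])}
```

Call:
play_rows(targets=[[1,0,0,0,2],[1,0,0,0,4],[1,0,0,0,4]])

```text
clock: 17.6
eef_pos: [452.4, 76.4, 125.5]
tool_rot: [3.141, -0.001, 1.494]
force: [-2.0, 1.9, 4.9]
width: 9.3
gripper_force: 63.5
```

```bash
python3 - <<'E'
from h import *
s=ctrl.read_state(); print({k:np.round(s[k],2) for k in ('eef_pos','tool_rot','force','torque')})
E
```

```text
{'eef_pos': array([452.39,  76.39, 125.55]), 'tool_rot': array([ 3.14, -0.  ,  1.49]), 'force': array([-1.96,  1.93,  4.92]), 'torque': array([0.33, 0.31, 0.63])}
```

Call:
play_rows(targets=[[0.6,0,0,0,0],[0.6,0,0,0,0],[0.6,0,0,0,0],[0.6,0,0,-2,0],[0.6,0,0,-5,0],[0.6,0,0,-9,0],[0.6,0,0,-10,0],[0.6,0,0,-10,0],[0.6,0,0,-10,0]])

```text
clock: 18.5
eef_pos: [451.8, 75.1, 224.7]
tool_rot: [-3.14, 0.001, 1.49]
force: [0.2, -0.9, -0.4]
width: 34.4
gripper_force: 0.0
```

```bash
cat > k.py <<'E'
from h import *
import sys
np.set_printoptions(precision=2,suppress=True)
n=sys.argv[1]; z=np.load(n+'.npz'); T,d=z['T'],z['d']; ys,xs=np.mgrid[100:330,220:420]; P=pts('wrist',np.c_[xs.ravel(),ys.ravel()],d,T)
k=P[(np.hypot(P[:,0]-452,P[:,1]-76)<22)&(P[:,2]>100)&(P[:,2]<135)]; top=np.percentile(k[:,2],95); b=k[k[:,2]>top-3]; print('top',top,len(b))
print(cv2.minAreaRect(b[:,:2].astype(np.float32)),b.mean(0))
q=b[:,:2]-b[:,:2].mean(0); w,v=np.linalg.eigh(q.T@q); print('axis deg',np.degrees(np.arctan2(v[1,1],v[0,1])))
ar=P[(P[:,2]>72)&(P[:,2]<79)&(P[:,0]>465)&(P[:,0]<495)&(P[:,1]>50)&(P[:,1]<95)]
if len(ar)>20: print('arm',len(ar),cv2.minAreaRect(ar[:,:2].astype(np.float32)))
E
python3 look.py w7 handpiece_ring; python3 k.py w7; echo; python3 k.py w6; python3 cr.py w7 220 420 80 340 | head -8
```

```text
handpiece_ring 0.67 [304, 106, 346, 179] 1493 centroid 325.05224380442064 144.56396517079705
  3d median [459.7 112.7  48.7] min [433.3  82.4  -1.2] max [484.  148.   71.1]
[451.4  75.2 224.1] [-3.1  0.   1.5] 18.6 [ 0.   0.4 -0.3  2.1  0.2  0.7 -0.5]
top 118.83420866296272 611
((452.4250183105469, 77.06403350830078), (37.236995697021484, 10.612271308898926), 85.70576477050781) [452.48  77.61 117.65]
axis deg 86.44137650503059
arm 662 ((479.8190612792969, 71.94001770019531), (18.452096939086914, 32.61334228515625), 80.86384582519531)

top 127.41010170074972 653
((451.6099548339844, 75.72550964355469), (10.686721801757812, 36.4808235168457), 80.83723449707031) [451.1   75.76 126.32]
axis deg 170.90559379910468
arm 199 ((483.29803466796875, 70.72354888916016), (17.922021865844727, 25.417787551879883), 82.64276885986328)
cheek [329 140  19  27 192] c [471.8 104.9] size [24.8 17.4] ang 81.0 z 40.5
cheek [300 150  20  15 179] c [443.3 104. ] size [13.5 18.6] ang 85.3 z 40.3
cheek [298 173  17  17 176] c [437.6  79.8] size [16.3 15.9] ang 83.8 z 40.4
cheek [330 176  15   7  82] c [468.6  79.4] size [ 5.6 14.4] ang 79.9 z 40.2
cheekV [329 140  19  27 230] c [471.8 104.9] size [24.8 17.5] ang 81.0 z 40.1
cheekV [300 149  20  16 219] c [443.3 104. ] size [13.5 18.6] ang 85.3 z 39.8
cheekV [298 171  17  19 192] c [437.6  79.8] size [16.4 15.9] ang 83.3 z 40.3
cheekV [330 174  15   9  92] c [468.7  79.5] size [ 5.6 14.5] ang 78.6 z 40.0
```

The knob stays down 8.6 mm, turned to its stop, and the arm is closed. One check of the handpiece, then I hand in.

```bash
python3 - <<'E'
from h import *
np.set_printoptions(precision=1,suppress=True)
o=np.array([455.05,89.65]); ux=np.array([.9836,-.1805]); uy=np.array([.1805,.9836])
ok=[]
for n in ('w5','w7'):
    z=np.load(n+'.npz'); T,d=z['T'],z['d']; ys,xs=np.mgrid[90:260,280:360]; P=pts('wrist',np.c_[xs.ravel(),ys.ravel()],d,T)
    L=np.c_[(P[:,:2]-o)@ux,(P[:,:2]-o)@uy,P[:,2]]
    r=L[(L[:,2]>54)&(L[:,2]<66)&(abs(L[:,0])<14)&(L[:,1]>-8)&(L[:,1]<12)]
    w=L[(L[:,2]>54)&(L[:,2]<66)&(abs(L[:,0])<14)&(L[:,1]>40)&(L[:,1]<65)]
    print(n,'ring',np.percentile(r,[3,50,97],0),'wheel',np.percentile(w,[3,50,97],0))
print(ctrl.read_state()['force'],ctrl.finish_job())
E
```

```text
w5 ring [[-12.8  -0.2  55.3]
 [ -0.3   3.9  60.2]
 [ 13.    6.6  62.9]] wheel [[-12.8  52.   54.9]
 [ -0.1  53.7  59.3]
 [ 12.5  55.2  61.2]]
w7 ring [[-13.   -0.4  55.2]
 [ -0.2   3.4  60.5]
 [ 13.1   6.4  62.7]] wheel [[-12.4  51.6  54.6]
 [ -0.2  53.4  59.4]
 [ 12.8  55.3  62. ]]
the job is handed in; nothing more can be done
[-0.4 -0.4 -0.1] None
```

The job is handed in: the handpiece lies in the V with its ring in the slot and its stone over the thick cheek, the arm is closed, and the knob is at its stop with the screw holding about 8.6 mm down. The nose force and the positions of the other things were not measured, and no verdict was returned.

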